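# Weigh a sample canister on the sprung hook scale

## Robot

A 6-joint arm with a two-finger parallel gripper is mounted at the origin on the work surface. World frame = base frame: x ahead of the robot, y to its left, z up, the work surface at z = 0. Lengths are in m, angles in degrees, forces in N, time in s.
With the tool pointing down it reaches from about 0.275 to 0.975 m from the base axis. Payload 8.4 kg.
Tool frame: the origin (TCP) lies midway between the tips of the shut fingers; the grasp point (between the pads) lies 19 mm behind it; y points along the fingers, z is the direction in which the jaws open and shut, and the axes are right-handed (so a half turn about y gives the same grasp; the last joint's range is limited). The gripper opens to 92 mm and grips with 3 to 60 N. Pads are 20 mm wide; open, the fingers measure 128 mm over their backs; the gripper's body (75 mm by 189 mm) begins 69 mm behind the grasp point.
Start: joints at [-71.127, 20.225, 93.587, -0, 66.188, -0.138], TCP at [0.204, -0.591, 0.215] pointing down, gripper open.
Joint ranges: [-150.9, 150.9], [-52.94, 120.26], [3.33, 152.33], [-74.26, 254.26], [0, 154.13], [-172.89, 172.89]. Speed limits (degrees/s): [127.2, 127.2, 159.86, 180, 180, 180].

## Interface

Orientations are given as [roll, pitch, yaw] about the fixed x, y, z axes, in that order (R = Rz(yaw) Ry(pitch) Rx(roll)).
In Python, from station import env, grab_frame, camera_model gives the robot as it stands.
- The arm moves only by the tool send_rows, never from a script. Its argument "commands" is one flat list of numbers, 6 for each row, row after row: the shift along the world's x, y, z in m, then the turn, a rotation vector about the world's x, y, z in rad. A call has 1 to 5 rows; each row shifts and turns the pose as measured when the row begins; what a row does not reach is not made up. A row lasts 1/10 s, in which the tool goes at most 50 mm and 8.59 degrees, less where a joint would pass 70% of its speed; a pose out of reach is approached as far as the arm can. A call is refused whole if a number of a shift passes 0.05 or a number of a turn 0.15, either way. A call with a gripper value outside its range is refused whole. "claw" is the opening, from 0 (shut) to 1 (fully open), set as the call begins (left out, the last holds). The fingers move at their own pace and stop on an object; "grip_force" is the grip in N (left out, the last holds). Time passes only in rows, so rows that do not move let the fingers close. It gives the time, the measured TCP pose, the force and the opening at its end, in the units of the state.
- env.get_state(): the state, without advancing time (a new reading comes with each control period).
- grab_frame(name): name is "side" or "top"; returns the picture (420x560x3 uint8, red, green, blue); there is no depth.
- camera_model(name): a dict with "fovy" (degrees; the focal length in pixels is half the picture's height over the tangent of half this angle, whatever the lens; pixels are square), "cx", "cy" (the principal point, pixels), "R" (3x3) and "t" (3): a world point X has camera coordinates R X + t. Camera axes: x right, y down, z forward; pixel columns grow to the right and rows downward; lengths in m; the calibration is good to about 2 mm. A picture is of the moment at which its call begins. camera_model takes no time and is no camera call.
- env.sign_off(): hands the job in, once; it reports no verdict.
The state is a dict: "time_s": time; "joints": joint angles; "dq": joint speeds; "tau": joint torques, N m; "tool_pos": TCP position; "tcp_rot": TCP orientation; "force": force on the tool from outside, world axes, zero at the start; "wrist_torque": the same for the moment, N m; "opening": finger opening in m.
Only numpy, scipy, OpenCV 4.12 (cv2) and the standard library are available. Lean on these libraries where they do the work, as an engineer would, in place of code of your own. Each camera call takes 0.05 s, during which the arm holds its last target. There are 200 camera calls.

## Task

Weigh the steel sample canister that has the stirrup and grip tab: hang it by its stirrup on the hook of the spring scale, letting the spring take the weight slowly so that the hook neither jerks nor bounces when you let go, and leave it hanging free until it has been completely still for a good second. Then take it gently off the hook, without letting the hook snap back, and set it down, upright and fully home, in the round well of the white block that is empty. Do not drop it or force the scale, and leave the other things where they are.

Things in the scene. Friction and masses are not known exactly. Their poses are not given: they have to be found in the camera images.
- canister: Steel sample canister, loose, 146 mm tall, mass unknown (0.2 to 0.7 kg). Origin: centre of its underside, z up. A cylinder 40 mm in diameter, 45 mm high, carries a stirrup of 6 mm bar in its y-z plane: uprights at y = +-18 mm and a level crossbar along y (window 52 mm high, 30 mm wide, open along x), and on its middle a neck with an upright grip tab. The same turned half round about z.
- canister_bar (a point): Centre of the canister's crossbar, which goes into the hook's dip; 100 mm above the underside, 55 mm above the cylinder's top.
- canister_tab (a point): Where to grip, 131 mm above the underside (31 mm above the crossbar): middle of the flat upright tab, 12 mm thick along the canister's y, 24 mm wide along its x, from 116 to 146 mm, on a 6 mm round neck. Close along y. Axes as the canister's.
- scale: Spring scale, fixed: grey foot 120 x 150 x 14 mm, upright aluminium column 26 x 50 mm, 380 mm tall, a steel spring tube 28 mm in diameter 30 mm in front of the column axis from 265 mm up. Origin: on the table under the column axis; z up; its hook arm (8 mm round bar) points along its -x.
- hook_saddle (a point): Where the crossbar's centre rests in the hook's V-shaped dip; moves with the hook. Unloaded 230 mm above the table; 140 mm from the column axis along the scale's -x; axes as the scale's. The dip's underside is 14 mm below it; the upturned tip ends 18 mm before it (-x) and 10 mm above. Bring the crossbar, lying along the scale's y, in from -x at 13 to 39 mm above this point, then lower it.
- hook (a joint): How far the hook is pulled straight down, m: 0 unloaded against its stop, at most 0.095. Spring: starts to move at about 0.2 N, then 10 mm per newton, lightly damped; the hung canister rests 17 to 68 mm down. It does not swing. Let go when the spring carries all the weight: released early the canister falls and bounces, released too low it jumps up.
- seat: The empty white block, fixed, 90 x 90 x 22 mm; origin at the centre of its underside, z up. In the middle of its top a round well 46 mm in diameter and 12 mm deep.
- seat_floor (a point): Centre of the floor of the empty well, 10 mm above the table: the centre of the canister's underside belongs here.
- seat_taken: Another block just like it, fixed, whose well is occupied by the plain canister; not to be used. Origin at the centre of its underside.
- plain_canister: Steel canister 40 mm in diameter and 50 mm high with a small 16 mm knob and no stirrup, standing in the occupied block. Bystander. Origin at the centre of its underside.
- jar: Amber jar with white cap, 52 mm in diameter, 60 mm tall. Bystander. Origin at the centre of its underside.
- beaker: Glass beaker, 64 mm in diameter, 80 mm tall. Bystander. Origin at the centre of its underside.
- reagent_bottle: White bottle, 60 mm in diameter, 100 mm tall. Bystander. Origin at the centre of its underside.
- check_weight: Brass weight with a knob, 36 mm in diameter, 50 mm tall. Bystander. Origin at the centre of its underside.
Not all that is in view belongs to the job. What is shaped like the canister but blue is not meant. What is shaped like the seat but turquoise is not meant.

How it is judged:
By the outcome, as a careful person would: the job done as asked, in the order asked, and still so for the second after the job is handed in, with the robot touching nothing.
It also fails if it takes over 72 s, if anything falls off the work surface, if the arm or the gripper's body presses on something with over 40 N, if the wrist force passes 120 N, or if a joint passes its speed limit or range.

## Working session

There is one attempt and no reset: what is moved stays moved. The work goes in short steps, Python scripts to look and compute and a tool call to move; the robot and the scene stay as the last step left them, time stands still between calls to the robot, and variables do not carry over. Pictures are saved under pics/ and viewed, about 8 in all and at most 12, crops included, and the job is handed in when it is done.

Besides the shell and the picture viewer there is one more tool, called after "Emit:" as name(argument=value, ...) on one line, values as JSON. send_rows: Moves the arm, as the interface text tells. Its arguments: {"type":"object","properties":{"commands":{"type":"array","items":{"type":"number"}},"claw":{"type":"number"},"grip_force":{"type":"number"}},"required":["commands"]}

```bash
mkdir -p pics; ls; python3 - <<'E'
from station import env, grab_frame, camera_model
import cv2
for n in("side","top"):
    cv2.imwrite(f"pics/{n}0.png",cv2.resize(grab_frame(n)[:,:,::-1],(800,600),interpolation=cv2.INTER_CUBIC)); cv2.imwrite(f"{n}0.png",grab_frame(n)[:,:,::-1]); print(n,camera_model(n))
print(env.get_state())
E
```

```text
pics
side {'fovy': 46.73815542596991, 'cx': 274.9964074331549, 'cy': 207.5636426889646, 'R': array([[-0.98170401, -0.1894112 , -0.01951009],
       [-0.10749955,  0.63588395, -0.76426137],
       [ 0.15716581, -0.74818113, -0.64461144]]), 't': array([0.50281423, 0.19759457, 1.29066763])}
top {'fovy': 45.114508558237965, 'cx': 279.74630570615886, 'cy': 209.5185729347478, 'R': array([[ 0.01733293, -0.99984158,  0.00404817],
       [-0.98977734, -0.01773143, -0.14151474],
       [ 0.1415641 , -0.00155392, -0.98992787]]), 't': array([-0.02054458,  0.52950636,  1.32907082])}
{'time_s': 0.2, 'joints': array([-7.11257887e+01,  2.02505368e+01,  9.36121437e+01, -6.96283757e-05,
        6.61868015e+01, -1.36988326e-01]), 'dq': array([ 0.0158563 , -0.08798762, -0.04599399, -0.04215088, -0.0274941 ,
        0.12113309]), 'tau': array([ 1.62574747e-04, -5.93686688e+01, -3.34175205e+01,  6.96050562e-02,
        2.13650486e-02, -7.84049348e-05]), 'tool_pos': array([ 0.20350539, -0.59062907,  0.21412042]), 'tcp_rot': array([-9.00494820e+01,  5.46300545e-05, -1.60988772e+02]), 'force': array([ 0.12190497, -0.05878826, -0.38171645]), 'wrist_torque': array([ 7.12371350e-05,  1.94952957e-02, -3.47191886e-02]), 'opening': 0.09228436970282931}
```

View pics/side0.png

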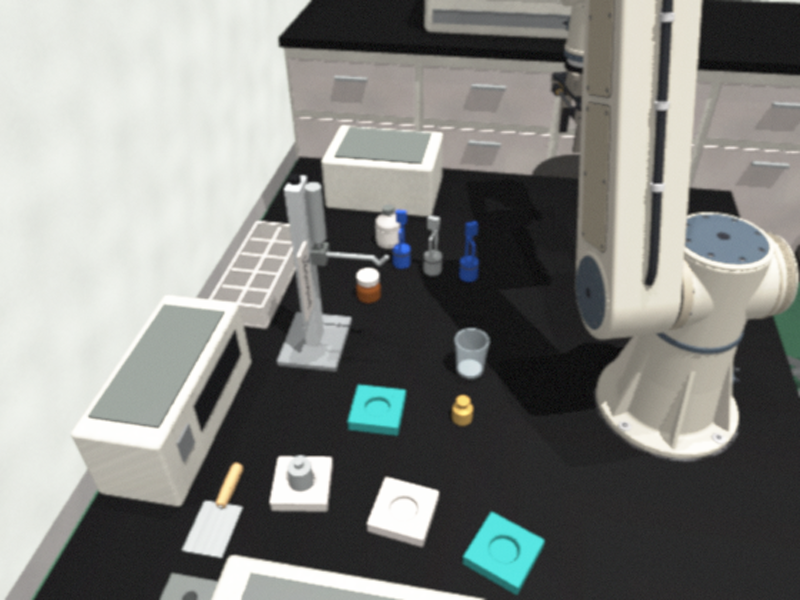

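View pics/top0.png

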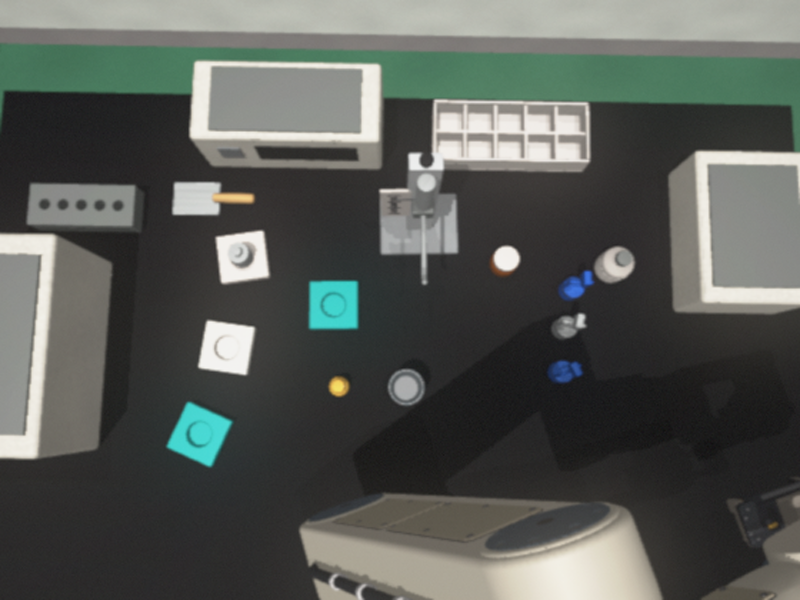

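Side view (800-px scale): steel canister at about (433,262), with its tab at (433,222) and a blue lookalike on each side. The empty white seat is at (404,508) and the hook tip at (385,260). In the top view the canister is at (567,325), the seat at (227,347) and the hook arm at (424,250). I'll zoom in next.

```bash
cat > h.py <<'E'
import numpy as np, cv2
from station import env, grab_frame, camera_model
def cam(n):
    c=camera_model(n); f=210/np.tan(np.radians(c["fovy"]/2)); return c,f
def ray(n,u,v):
    c,f=cam(n); d=np.array([(u-c["cx"])/f,(v-c["cy"])/f,1]); R=np.array(c["R"]); return -R.T@c["t"],R.T@d
def onz(n,u,v,z):
    o,d=ray(n,u,v); return o+d*(z-o[2])/d[2]
def tri(us,vs,ut,vt):
    (a,d),(b,e)=ray("side",us,vs),ray("top",ut,vt)
    s=np.linalg.lstsq(np.c_[d,-e],b-a,rcond=None)[0]; p,q=a+s[0]*d,b+s[1]*e
    return (p+q)/2,np.linalg.norm(p-q)
def proj(n,X):
    c,f=cam(n); p=np.array(c["R"])@X+c["t"]; return np.array([c["cx"]+f*p[0]/p[2],c["cy"]+f*p[1]/p[2]])
E
python3 - <<'E'
from h import *
s=cv2.imread("side0.png");t=cv2.imread("top0.png")
def crop(im,x,y,w,h): return cv2.resize(im[y:y+h,x:x+w],(400,300),interpolation=cv2.INTER_CUBIC)
a=np.vstack([np.hstack([crop(s,265,140,80,60),crop(t,370,180,80,60)]),np.hstack([crop(s,200,140,80,60),crop(t,255,140,80,60)])])
cv2.imwrite("pics/crop.png",a)
# white seat: contours in both
for n,im,roi in(("side",s,(255,330,60,60)),("top",t,(130,215,60,60))):
    x,y,w,h=roi; g=(im[y:y+h,x:x+w].min(2)>140).astype(np.uint8)
    c=max(cv2.findContours(g,cv2.RETR_EXTERNAL,2)[0],key=cv2.contourArea)
    r=cv2.minAreaRect(c); M=cv2.moments(c); u,v=M["m10"]/M["m00"]+x,M["m01"]/M["m00"]+y
    print(n,u,v,r,onz(n,u,v,.022))
E
```

```text
side 281.79254079254076 357.09874973511336 ((26.450000762939453, 26.649995803833008), (41.74205780029297, 41.42583465576172), 18.43494987487793) [0.43375187 0.32280553 0.022     ]
top 158.19113905104027 242.88609489597366 ((28.159997940063477, 27.880001068115234), (35.07249450683594, 34.223968505859375), 8.13010311126709) [0.43491864 0.31614234 0.022     ]
```

View pics/crop.png

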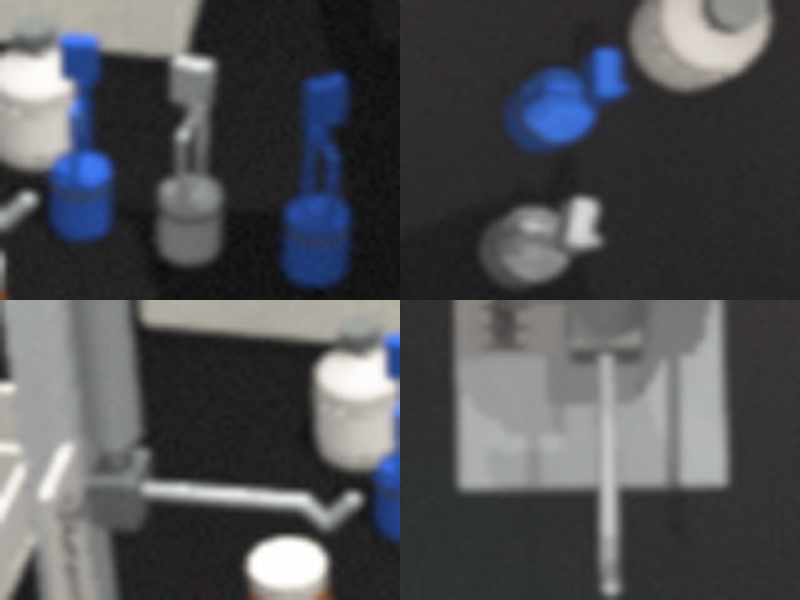

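```bash
cat > m.py <<'E'
from h import *
np.set_printoptions(precision=4,suppress=True)
S=lambda x,y:(265+x/5-.4,140+y/5-.4); T=lambda x,y:(370+(x-400)/5-.4,180+y/5-.4)
HS=lambda x,y:(200+x/5-.4,140+(y-300)/5-.4); HT=lambda x,y:(255+(x-400)/5-.4,140+(y-300)/5-.4)
print("tab top edge side z.146",onz("side",*S(172,58),.146),onz("side",*S(215,67),.146))
print("tab top (top)",onz("top",*T(583,212),.146))
print("cyl top centre side/top",onz("side",*S(189,191),.045),onz("top",*T(540,243),.045))
print("tri tab top", tri(*S(193,63),*T(583,212)))
print("blue tabs side",onz("side",*S(80,42),.146),onz("side",*S(325,80),.146))
print("hook tip tri",tri(*HS(357,495),*HT(611,588)))
print("hook arm root tri",tri(*HS(145,488),*HT(606,360)))
print("dip side", HS(325,522), "arm dir", onz("top",*HT(606,360),.23),onz("top",*HT(611,588),.23))
for z in(.216,.22,.23): print(z,onz("side",*HS(325,522),z))
print("foot front edge",onz("top",*HT(459,489),.014),onz("top",*HT(728,487),.014))
# seat: top-face corners / well
s=cv2.imread("side0.png");t=cv2.imread("top0.png")
def crop(im,x,y): return cv2.resize(im[y:y+60,x:x+80],(400,300),interpolation=cv2.INTER_CUBIC)
a=np.hstack([crop(s,242,328),crop(t,120,212)]); a=cv2.convertScaleAbs(cv2.subtract(a,(150,150,150,0)),alpha=2.4)
cv2.imwrite("pics/seat.png",a)
E
python3 m.py
```

```text
tab top edge side z.146 [ 0.4962 -0.3287  0.146 ] [ 0.4683 -0.323   0.146 ]
tab top (top) [ 0.4886 -0.3253  0.146 ]
cyl top centre side/top [ 0.4835 -0.3273  0.045 ] [ 0.4839 -0.3276  0.045 ]
tri tab top (array([ 0.4855, -0.3253,  0.1461]), np.float64(0.006158169899016934))
blue tabs side [ 0.5563 -0.3373  0.146 ] [ 0.3995 -0.3197  0.146 ]
hook tip tri (array([ 0.5288, -0.0498,  0.2409]), np.float64(0.002571660847443132))
hook arm root tri (array([ 0.6401, -0.0462,  0.2342]), np.float64(0.0005989794010401374))
dip side (264.6, 184.0) arm dir [ 0.6409 -0.0464  0.23  ] [ 0.532  -0.0501  0.23  ]
0.216 [ 0.5466 -0.0563  0.216 ]
0.22 [ 0.5454 -0.0512  0.22  ]
0.23 [ 0.5424 -0.0384  0.23  ]
foot front edge [0.6226 0.0274 0.014 ] [ 0.6264 -0.122   0.014 ]
```

View pics/seat.png

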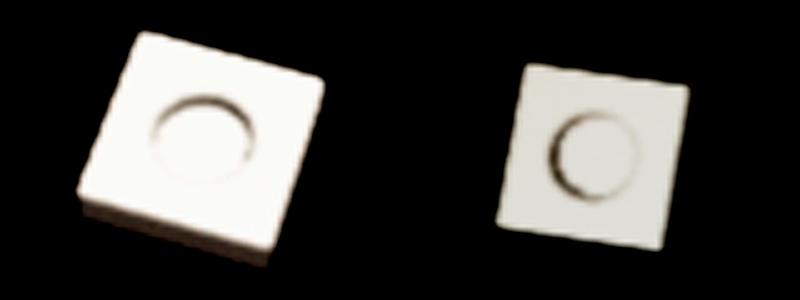

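```bash
python3 - <<'E'
from h import *
np.set_printoptions(precision=4,suppress=True)
a=[(141,31),(324,80),(271,248),(80,194)];b=[(526,65),(688,87),(661,248),(498,226)]
A=np.array([onz("side",242+x/5-.4,328+y/5-.4,.022) for x,y in a]);B=np.array([onz("top",120+(x-400)/5-.4,212+y/5-.4,.022) for x,y in b])
print(A,A.mean(0),B,B.mean(0)); print(onz("side",242+203/5-.4,328+139/5-.4,.022),onz("top",120+195/5-.4,212+155/5-.4,.022))
for P in(A,B): print(np.linalg.norm(P-np.roll(P,1,0),axis=1))
E
```

```text
[[0.4729 0.2661 0.022 ]
 [0.3839 0.2776 0.022 ]
 [0.3946 0.3666 0.022 ]
 [0.4827 0.3556 0.022 ]] [0.4335 0.3165 0.022 ] [[0.484  0.3551 0.022 ]
 [0.4736 0.2665 0.022 ]
 [0.3862 0.277  0.022 ]
 [0.3965 0.3654 0.022 ]] [0.4351 0.316  0.022 ]
[0.4336 0.3183 0.022 ] [0.4357 0.3151 0.022 ]
[0.0901 0.0898 0.0896 0.0888]
[0.0881 0.0892 0.088  0.0889]
```

Emit:
send_rows(commands=[0.032, 0.03, 0.005, 0, 0, -0.1, 0.032, 0.03, 0.005, 0, 0, -0.1, 0.032, 0.03, 0.005, 0, 0, -0.1, 0.032, 0.03, 0.005, 0, 0, -0.1, 0.032, 0.03, 0.005, 0, 0, -0.1], claw=0.6, grip_force=30)

```text
time_s: 0.7
tool_pos: [0.3635, -0.4384, 0.238]
tcp_rot: [-90.1, -0.1, 168.9]
force: [0.0, -0.1, -0.1]
opening: 0.0556
```

Emit:
send_rows(commands=[0.03, 0.028, 0, 0, 0, 0.005, 0.03, 0.028, 0, 0, 0, 0.005, 0.03, 0.028, 0, 0, 0, 0.005, 0.03, 0.027, 0, 0, 0, 0, 0, 0, -0.02, 0, 0, 0])

```text
time_s: 1.2
tool_pos: [0.4926, -0.3196, 0.221]
tcp_rot: [-90.0, 0.3, 169.8]
force: [0.3, -1.2, -0.7]
opening: 0.0549
```

```bash
python3 - <<'E'
from h import *
np.set_printoptions(precision=4,suppress=True)
s=grab_frame("side");t=grab_frame("top"); st=env.get_state(); print(st["tool_pos"],st["tcp_rot"],st["joints"])
def crop(im,x,y): return cv2.resize(im[y:y+60,x:x+80,::-1],(400,300),interpolation=cv2.INTER_CUBIC)
cv2.imwrite("pics/pre.png",np.hstack([crop(s,265,130),crop(t,370,180)]))
for p in ((.484,-.327,.131),(.484,-.327,.045)): print(proj("side",np.array(p)),proj("top",np.array(p)))
E
```

```text
[ 0.4876 -0.3198  0.2168] [-90.1555  -0.2355 169.7248] [-33.4402  16.5604  98.5005   0.0554  65.2167  66.812 ]
[302.7033 155.8467] [405.4254 224.5503]
[302.2479 177.8452] [397.3905 228.1505]
```

View pics/pre.png

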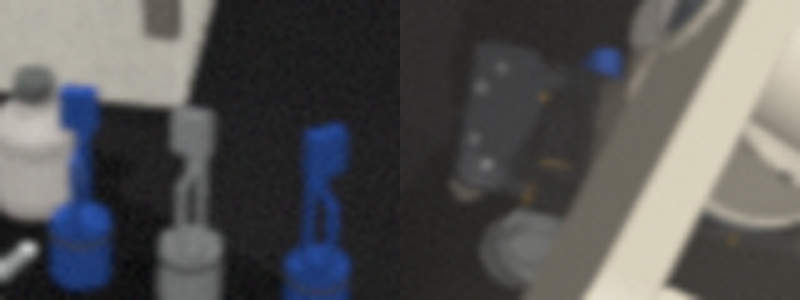

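Emit:
send_rows(commands=[-0.0035, -0.007, 0, 0, 0, 0, 0, 0, -0.02, 0, 0, 0, 0, 0, -0.02, 0, 0, 0, 0, 0, -0.02, 0, 0, 0, 0, 0, 0, 0, 0, 0])

```text
time_s: 1.8
tool_pos: [0.4811, -0.3329, 0.1585]
tcp_rot: [-90.0, -0.1, 169.5]
force: [-0.1, 1.1, 0.1]
opening: 0.0552
```

Emit:
send_rows(commands=[0.003, 0.006, 0, 0, 0, 0, 0, 0, 0, 0, 0, 0, 0, 0, 0, 0, 0, 0])

```text
time_s: 2.1
tool_pos: [0.4842, -0.3291, 0.1616]
tcp_rot: [-89.9, 0.0, 169.3]
force: [0.2, -0.6, -0.0]
opening: 0.0555
```

```bash
python3 - <<'E'
from h import *
for i in range(2): grab_frame("side"); s=env.get_state(); print(s["time_s"],s["tool_pos"],s["tcp_rot"],s["dq"].round(2),s["force"])
E
```

```text
2.15 [ 0.4843645  -0.32914182  0.16171171] [-8.99386516e+01  3.91073174e-02  1.69287199e+02] [ 0.13  0.23  0.21  0.02 -0.32  0.02] [-0.27882246 -0.15570414  0.56144076]
2.2 [ 0.48429372 -0.32900835  0.16147714] [-8.99450713e+01  2.49490971e-02  1.69292933e+02] [ 0.04  0.29  0.25 -0.01 -0.27  0.05] [ 0.1412168  -0.84182141  0.56877685]
```

Emit:
send_rows(commands=[0, 0.002, -0.0165, 0, 0, 0, 0, 0, -0.0165, 0, 0, 0, 0, 0, -0.0145, 0, 0, 0, 0, 0, 0, 0, 0, 0, 0, 0, 0, 0, 0, 0])

```text
time_s: 2.7
tool_pos: [0.486, -0.3278, 0.1152]
tcp_rot: [-89.8, 0.3, 169.3]
force: [-0.2, 0.2, -0.6]
opening: 0.055
```

Emit:
send_rows(commands=[0, 0, 0, 0, 0, 0, 0, 0, 0, 0, 0, 0, 0, 0, 0, 0, 0, 0, 0, 0, 0, 0, 0, 0, 0, 0, 0, 0, 0, 0], claw=0.0, grip_force=30)

```text
time_s: 3.2
tool_pos: [0.4871, -0.3287, 0.1175]
tcp_rot: [-89.8, 0.4, 169.3]
force: [-0.2, 1.0, 0.1]
opening: 0.0171
```

Emit:
send_rows(commands=[-0.002, 0, -0.004, 0, 0, 0, 0, 0, 0, 0, 0, 0, 0, 0, 0, 0, 0, 0])

```text
time_s: 3.5
tool_pos: [0.4873, -0.329, 0.116]
tcp_rot: [-89.7, 0.7, 169.3]
force: [-0.3, -0.5, -2.8]
opening: 0.0116
```

```bash
cat > hold.py <<'E'
import sys
from h import *
n=int(sys.argv[1]); F=[];P=[];Z=[]
for i in range(n): im=grab_frame("side"); s=env.get_state(); F.append(s["force"]);P.append(s["tool_pos"]);Z.append(s["tcp_rot"])
np.set_printoptions(precision=4,suppress=True)
print(s["time_s"],"pos",np.mean(P,0),"last",P[-1],"rot",np.mean(Z,0),"F",np.mean(F,0),np.std(F,0),"op",s["opening"])
np.save("last.npy",im)
E
python3 hold.py 6
```

```text
3.8 pos [ 0.4872 -0.3289  0.1158] last [ 0.4872 -0.3289  0.1158] rot [-89.7583   0.7081 169.2945] F [ 0.0823 -0.1209 -1.5551] [0.2166 0.5881 1.0672] op 0.011908018317117188
```

Emit:
send_rows(commands=[0, 0, 0.005, 0, 0, 0, 0, 0, 0.015, 0, 0, 0, 0, 0, 0.025, 0, 0, 0, 0, 0, 0.025, 0, 0, 0, 0, 0, 0.01, 0, 0, 0])

```text
time_s: 4.3
tool_pos: [0.4847, -0.3275, 0.1959]
tcp_rot: [-89.9, 0.3, 169.3]
force: [0.2, -0.1, -2.0]
opening: 0.012
```

```bash
python3 hold.py 12
```

```text
4.9 pos [ 0.4837 -0.3268  0.1933] last [ 0.4837 -0.3268  0.1931] rot [-89.9846   0.1584 169.2885] F [ 0.0651 -0.1526 -2.1502] [0.5399 0.4096 0.6755] op 0.011812407100651356
```

Emit:
send_rows(commands=[0, 0, 0.025, 0, 0, 0, 0, 0.01, 0.03, 0, 0, 0, 0, 0.02, 0.025, 0, 0, 0, -0.004, 0.028, 0, 0, 0, 0.03, -0.004, 0.028, 0, 0, 0, 0.03])

```text
time_s: 5.4
tool_pos: [0.4752, -0.2408, 0.2743]
tcp_rot: [-90.0, 0.1, 172.6]
force: [0.3, -0.3, -3.2]
opening: 0.0115
```

Emit:
send_rows(commands=[-0.005, 0.028, 0, 0, 0, 0.03, -0.005, 0.028, 0, 0, 0, 0.03, -0.005, 0.028, 0, 0, 0, 0.03, -0.005, 0.028, 0, 0, 0, 0.03, -0.005, 0.028, 0, 0, 0, 0.03])

```text
time_s: 5.9
tool_pos: [0.4489, -0.0958, 0.2749]
tcp_rot: [-90.0, 0.2, -178.5]
force: [0.6, -0.6, -3.0]
opening: 0.0117
```

Emit:
send_rows(commands=[-0.003, 0.022, 0, 0, 0, 0.01, 0, 0.015, 0, 0, 0, 0, 0, 0.008, 0, 0, 0, 0])

```text
time_s: 6.2
tool_pos: [0.4445, -0.0469, 0.275]
tcp_rot: [-90.0, 0.2, -177.7]
force: [-0.1, -1.0, -3.3]
opening: 0.0113
```

```bash
python3 hold.py 10
```

```text
6.7 pos [ 0.4448 -0.0482  0.2749] last [ 0.4447 -0.0485  0.2749] rot [ -90.0031    0.188  -177.8071] F [-0.1577  0.0714 -2.7458] [0.5988 0.5519 0.3783] op 0.011847099529097571
```

```bash
python3 - <<'E'
from h import *
s=grab_frame("side");t=grab_frame("top")
def crop(im,x,y,w=80,h=90): return cv2.resize(im[y:y+h,x:x+w,::-1],(400,450),interpolation=cv2.INTER_CUBIC)
cv2.imwrite("pics/near.png",np.hstack([crop(s,225,130),crop(t,255,140)]))
b=np.array([.4447,-.0485,.259]); print(proj("side",b),proj("top",b)); h=np.array([.5455,-.0495,.23]); print(proj("side",h),proj("top",h),(proj("side",b)-[225,130])*5)
E
```

```text
[302.80908258 176.3483609 ] [296.08499744 233.36057521]
[264.31095633 181.32601044] [296.61710433 191.46650762] [389.04541292 231.74180451]
```

View pics/near.png

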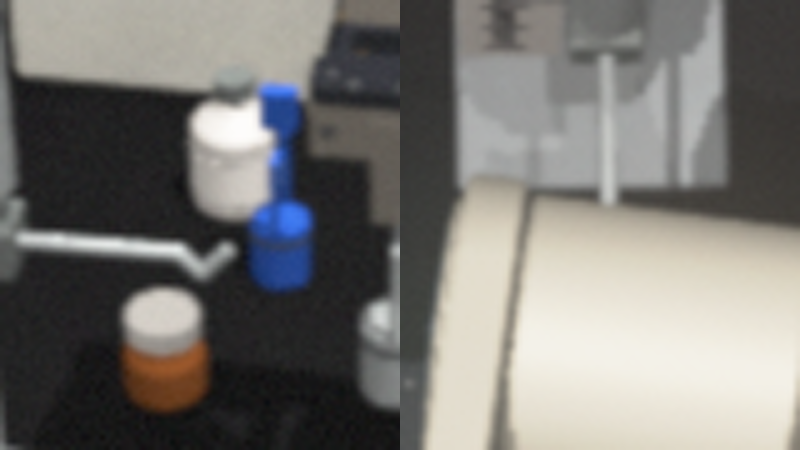

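Emit:
send_rows(commands=[0.01, 0, 0, 0, 0, 0, 0.015, 0, 0, 0, 0, 0, 0.015, 0, 0, 0, 0, 0])

```text
time_s: 7.1
tool_pos: [0.4866, -0.0486, 0.2752]
tcp_rot: [-90.0, 0.2, -177.9]
force: [0.8, -0.5, -2.3]
opening: 0.012
```

```bash
python3 hold.py 10; python3 - <<'E'
from h import *
s=np.load("last.npy"); st=env.get_state()
def crop(im,x,y,w=80,h=60): return cv2.resize(im[y:y+h,x:x+w,::-1],(800,600),interpolation=cv2.INTER_CUBIC)
cv2.imwrite("pics/near2.png",crop(s,242,155)); p=st["tool_pos"]
for dz in(-.0158,-.0708,-.1158):print(dz,(proj("side",p+[0,0,dz])+.45-[242,155])*10)
h=np.array([.5455,-.0495,.23]); print((proj("side",h)+.45-[242,155])*10)
E
```

```text
7.6 pos [ 0.4857 -0.0486  0.2749] last [ 0.4847 -0.0486  0.2751] rot [ -90.0066    0.1766 -177.8682] F [-0.1597  0.2271 -2.5426] [0.7827 0.5452 0.4732] op 0.01191640461658848
-0.0158 [456.7652011  201.39983079]
-0.0708 [457.45655336 371.23614724]
-0.1158 [457.99416746 503.30542911]
[227.60956334 267.76010442]
```

View pics/near2.png

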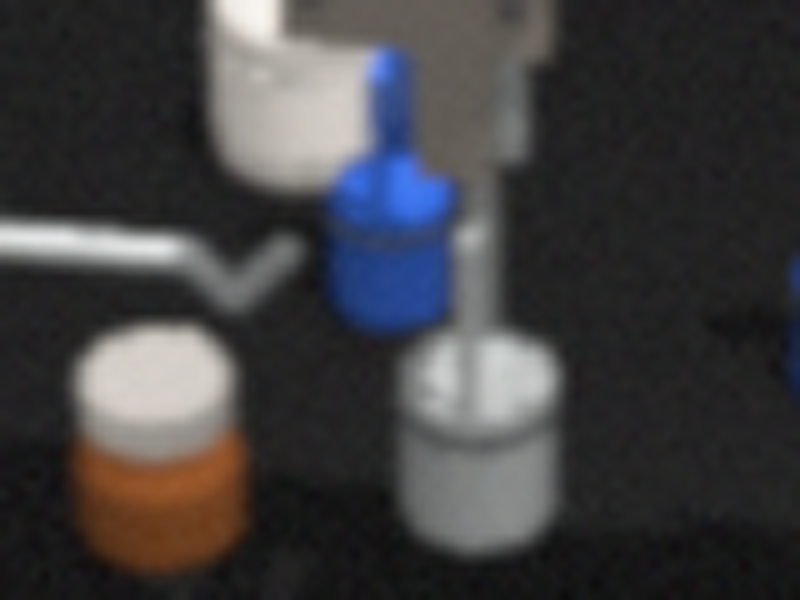

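The canister sits about 5–6 mm to −x of the TCP: its cylinder centre is at crop (480,379), against (457,371) predicted. The hook dip is at crop (231,~290) with its tip at (300,240). From image differences I need about +65 mm in x.

Emit:
send_rows(commands=[0.012, -0.001, 0, 0, 0, 0, 0.016, -0.001, 0, 0, 0, 0, 0.016, 0, 0, 0, 0, 0, 0.012, 0, 0, 0, 0, 0, 0.006, 0, 0, 0, 0, -0.01])

```text
time_s: 8.1
tool_pos: [0.5524, -0.051, 0.2757]
tcp_rot: [-90.0, 0.3, -178.5]
force: [-0.5, 0.8, -2.6]
opening: 0.0118
```

```bash
python3 hold.py 10; python3 - <<'E'
from h import *
s=np.load("last.npy")
def crop(im,x,y,w=80,h=60): return cv2.resize(im[y:y+h,x:x+w,::-1],(800,600),interpolation=cv2.INTER_CUBIC)
cv2.imwrite("pics/near3.png",crop(s,222,155))
E
```

```text
8.6 pos [ 0.5506 -0.0509  0.2758] last [ 0.5503 -0.051   0.2761] rot [ -89.9872    0.292  -178.4783] F [-0.0799 -0.1545 -2.3257] [0.6249 0.6153 0.4094] op 0.011547783537310482
```

View pics/near3.png

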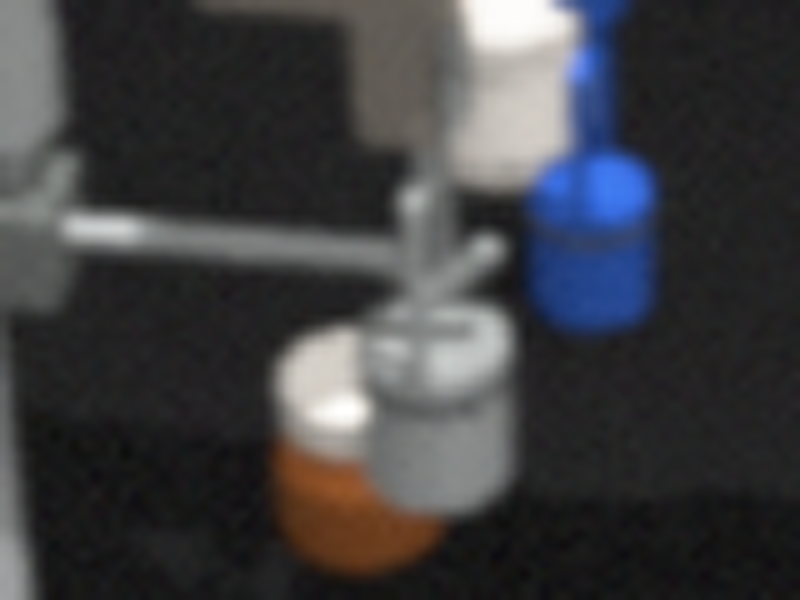

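Emit:
send_rows(commands=[0.001, 0, -0.006, 0, 0, 0, 0, 0, -0.006, 0, 0, 0, 0, 0, -0.004, 0, 0, 0, 0, 0, -0.003, 0, 0, 0, 0, 0, -0.002, 0, 0, 0])

```text
time_s: 9.1
tool_pos: [0.5509, -0.0509, 0.2534]
tcp_rot: [-90.0, 0.3, -178.5]
force: [0.7, -0.2, -2.0]
opening: 0.0115
```

```bash
python3 hold.py 6
```

```text
9.4 pos [ 0.551  -0.0509  0.2537] last [ 0.5512 -0.051   0.2541] rot [ -89.9806    0.344  -178.4718] F [ 0.325   0.0961 -2.6052] [0.2723 0.4097 0.3132] op 0.011942980631856509
```

Emit:
send_rows(commands=[0, 0, -0.002, 0, 0, 0, 0, 0, -0.002, 0, 0, 0, 0, 0, -0.002, 0, 0, 0, 0, 0, -0.002, 0, 0, 0, 0, 0, -0.002, 0, 0, 0])

```text
time_s: 9.9
tool_pos: [0.5516, -0.051, 0.2441]
tcp_rot: [-90.0, 0.5, -178.5]
force: [-1.2, 0.4, -1.8]
opening: 0.0119
```

Emit:
send_rows(commands=[0, 0, -0.002, 0, 0, 0, 0, 0, -0.002, 0, 0, 0, 0, 0, -0.002, 0, 0, 0])

```text
time_s: 10.2
tool_pos: [0.5517, -0.051, 0.2377]
tcp_rot: [-90.0, 0.5, -178.5]
force: [0.1, 0.1, -2.2]
opening: 0.0121
```

```bash
python3 hold.py 8; python3 - <<'E'
from h import *
s=np.load("last.npy")
def crop(im,x,y,w=80,h=60): return cv2.resize(im[y:y+h,x:x+w,::-1],(800,600),interpolation=cv2.INTER_CUBIC)
cv2.imwrite("pics/low.png",crop(s,222,155))
E
```

```text
10.6 pos [ 0.5515 -0.051   0.2377] last [ 0.5515 -0.051   0.2378] rot [ -89.9665    0.4384 -178.4724] F [-0.8897 -0.1529 -1.6034] [0.4551 0.4695 0.7516] op 0.012060608167334255
```

View pics/low.png

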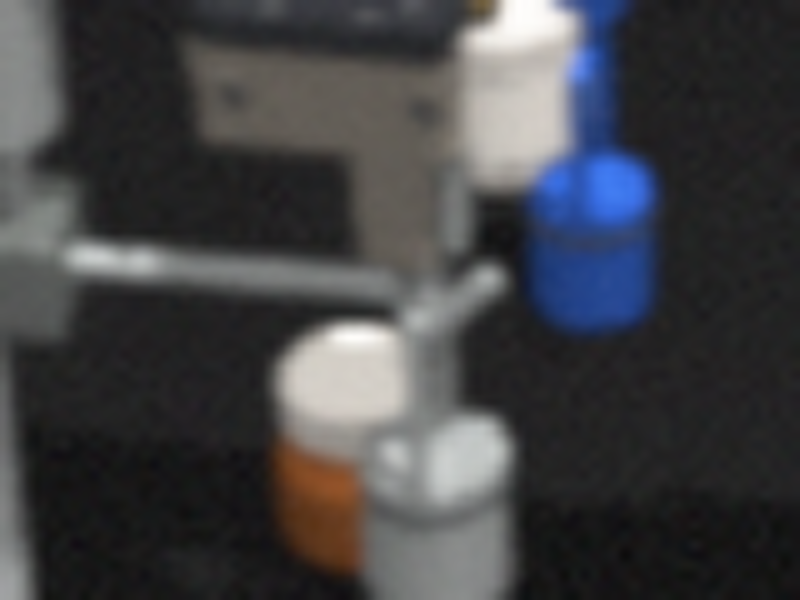

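```bash
cat >> hold.py <<'E'
def row(im):
    r=[]
    for c in range(230,255,2):
        k=im[165:205,c].astype(float).mean(1); k=np.clip(k-np.median(k)-25,0,None); r.append((k*np.arange(165,205)).sum()/k.sum())
    return np.mean(r)
i0=cv2.imread("side0.png")[:,:,::-1]
print("hook px",row(im)-row(i0),"mm",(row(im)-row(i0))/.295)
E
python3 hold.py 1
```

```text
10.65 pos [ 0.5515 -0.051   0.2378] last [ 0.5515 -0.051   0.2378] rot [ -89.9654    0.45   -178.4727] F [-1.8512  0.6871 -2.0628] [0. 0. 0.] op 0.011560710683173953
hook px 1.1651889466160696 mm 3.9497930393765075
```

Emit:
send_rows(commands=[-0.002, 0, -0.002, 0, 0, 0, 0, 0, -0.002, 0, 0, 0, 0, 0, -0.002, 0, 0, 0, 0, 0, -0.002, 0, 0, 0])

```text
time_s: 11.05
tool_pos: [0.5494, -0.0511, 0.2295]
tcp_rot: [-90.0, 0.5, -178.5]
force: [-2.1, 1.2, -0.7]
opening: 0.0115
```

```bash
python3 hold.py 8
```

```text
11.45 pos [ 0.5494 -0.0511  0.2296] last [ 0.5494 -0.051   0.2298] rot [ -89.961     0.4718 -178.4722] F [-1.0526 -0.125  -0.7882] [0.4815 0.4074 0.6114] op 0.012013642812576527
hook px 2.3878590672753717 mm 8.094437516187702
```

Emit:
send_rows(commands=[-0.001, 0, -0.001, 0, 0, 0, -0.001, 0, -0.001, 0, 0, 0, 0, 0, -0.001, 0, 0, 0])

```text
time_s: 11.75
tool_pos: [0.5493, -0.0511, 0.2276]
tcp_rot: [-89.9, 0.7, -178.5]
force: [-1.0, -0.6, -0.0]
opening: 0.0115
```

```bash
python3 hold.py 10
```

```text
12.25 pos [ 0.5492 -0.0511  0.2275] last [ 0.5492 -0.0511  0.2275] rot [ -89.9472    0.7134 -178.4741] F [ 1.5434  0.0149 -0.4114] [0.4072 0.5691 0.268 ] op 0.01163613633582
hook px 2.7100672952231264 mm 9.186668797366531
```

Emit:
send_rows(commands=[0, 0, -0.002, 0, 0.006, 0, 0, 0, -0.001, 0, 0.006, 0])

```text
time_s: 12.45
tool_pos: [0.5494, -0.0511, 0.2246]
tcp_rot: [-90.0, 0.0, -178.5]
force: [2.1, 0.6, -1.1]
opening: 0.0117
```

```bash
python3 hold.py 12
```

```text
13.05 pos [ 0.5494 -0.0511  0.2247] last [ 0.5493 -0.0511  0.2248] rot [ -89.9639    0.0452 -178.4753] F [ 1.6432  0.2023 -0.4124] [0.7599 0.5692 0.5436] op 0.011757787203463767
hook px 2.953720836338846 mm 10.01261300453846
```

Emit:
send_rows(commands=[0.001, 0, -0.0015, 0, 0, 0, 0, 0, 0, 0, 0, 0])

```text
time_s: 13.25
tool_pos: [0.5494, -0.0511, 0.2229]
tcp_rot: [-90.0, -0.1, -178.5]
force: [1.5, 0.4, -0.9]
opening: 0.0115
```

```bash
python3 hold.py 16
```

```text
14.05 pos [ 0.5495 -0.0511  0.2232] last [ 0.5495 -0.0511  0.2232] rot [ -89.9668   -0.0393 -178.4744] F [ 0.0313  0.1096 -0.1814] [0.4736 0.3976 0.3906] op 0.011868980901673319
hook px 3.2431869012182517 mm 10.993853902434752
```

Emit:
send_rows(commands=[0, 0, 0, 0, 0, 0], claw=0.4)

```text
time_s: 14.15
tool_pos: [0.5496, -0.0511, 0.2232]
tcp_rot: [-90.0, -0.0, -178.5]
force: [-0.4, -0.2, 0.4]
opening: 0.0176
```

```bash
python3 - <<'E'
from h import *
a=None
for i in range(20):
    im=grab_frame("side"); b=im[150:215,222:302].astype(float).mean(2)
    if i in(0,2,4,6,10,14,18,19):
        s=env.get_state(); print(round(s["time_s"],2),s["tool_pos"].round(4),s["force"].round(2),round(s["opening"],4),None if a is None else np.abs(b-a).mean().round(2))
    a=b
np.save("last.npy",im)
cv2.imwrite("pics/hang.png",cv2.resize(im[145:215,222:302,::-1],(640,560),interpolation=cv2.INTER_CUBIC))
E
```

```text
14.2 [ 0.5496 -0.0511  0.2232] [ 0.3   0.12 -0.23] 0.0216 None
14.3 [ 0.5497 -0.0511  0.2232] [-0.32 -0.01 -0.66] 0.0297 2.21
14.4 [ 0.5497 -0.0511  0.2232] [ 0.33 -0.2  -0.42] 0.036 2.13
14.5 [ 0.5496 -0.0511  0.2232] [0.55 0.42 0.05] 0.0365 1.83
14.7 [ 0.5496 -0.0511  0.2232] [-0.01  0.85  0.83] 0.0368 1.79
14.9 [ 0.5496 -0.0511  0.2232] [-0.6  -0.02 -0.07] 0.0369 1.77
15.1 [ 0.5495 -0.0511  0.2232] [-0.06 -0.69 -0.24] 0.0366 1.79
15.15 [ 0.5495 -0.0511  0.2232] [ 0.36 -0.08  0.1 ] 0.0368 1.76
```

View pics/hang.png

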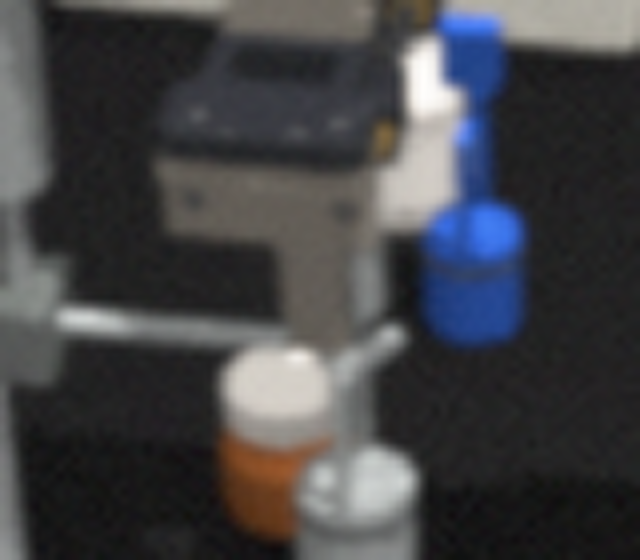

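Emit:
send_rows(commands=[0, 0, 0, 0, 0, 0, 0, 0, 0, 0, 0, 0, 0, 0, 0, 0, 0, 0, 0, 0, 0, 0, 0, 0, 0, 0, 0, 0, 0, 0])

```text
time_s: 15.65
tool_pos: [0.5496, -0.0511, 0.2232]
tcp_rot: [-90.0, -0.0, -178.5]
force: [0.3, 0.8, 0.9]
opening: 0.0369
```

Emit:
send_rows(commands=[0, 0, 0, 0, 0, 0, 0, 0, 0, 0, 0, 0, 0, 0, 0, 0, 0, 0, 0, 0, 0, 0, 0, 0, 0, 0, 0, 0, 0, 0])

```text
time_s: 16.15
tool_pos: [0.5496, -0.0511, 0.2232]
tcp_rot: [-90.0, -0.0, -178.5]
force: [0.3, -0.4, -0.5]
opening: 0.0369
```

Emit:
send_rows(commands=[0, 0, 0, 0, 0, 0, 0, 0, 0, 0, 0, 0, 0, 0, 0, 0, 0, 0, 0, 0, 0, 0, 0, 0, 0, 0, 0, 0, 0, 0])

```text
time_s: 16.65
tool_pos: [0.5496, -0.0511, 0.2232]
tcp_rot: [-90.0, -0.0, -178.5]
force: [0.2, 1.0, -0.0]
opening: 0.0368
```

Emit:
send_rows(commands=[0, 0, 0, 0, 0, 0, 0, 0, 0, 0, 0, 0, 0, 0, 0, 0, 0, 0, 0, 0, 0, 0, 0, 0, 0, 0, 0, 0, 0, 0])

```text
time_s: 17.15
tool_pos: [0.5496, -0.0511, 0.2232]
tcp_rot: [-90.0, -0.0, -178.5]
force: [-0.2, -0.0, 0.2]
opening: 0.0366
```

```bash
python3 - <<'E'
from h import *
a=np.load("last.npy")[150:215,222:302].astype(float).mean(2); b0=None
for i in range(3):
    im=grab_frame("side"); b=im[150:215,222:302].astype(float).mean(2); print(np.abs(b-a).mean()); 
print(env.get_state()["tool_pos"],env.get_state()["tcp_rot"])
# sub-pixel shift of canister region between then and now
r=lambda x:np.float32(x[40:65,35:55]); print(cv2.phaseCorrelate(r(a),r(b)))
E
```

```text
1.790833333333333
1.7639743589743593
1.7551923076923077
[ 0.54955592 -0.05105669  0.22316498] [-8.99673899e+01 -3.59430563e-02 -1.78473303e+02]
((-0.04081176745049753, 0.5570541762841472), 0.9795533494949341)
```

Emit:
send_rows(commands=[0, 0, 0, 0, 0, 0, 0, 0, 0, 0, 0, 0, 0, 0, 0, 0, 0, 0, 0, 0, 0, 0, 0, 0, 0, 0, 0, 0, 0, 0])

```text
time_s: 17.8
tool_pos: [0.5495, -0.0511, 0.2232]
tcp_rot: [-90.0, -0.0, -178.5]
force: [-0.7, -0.4, 0.4]
opening: 0.0368
```

Emit:
send_rows(commands=[0, 0, 0, 0, 0, 0, 0, 0, 0, 0, 0, 0, 0, 0, 0, 0, 0, 0, 0, 0, 0, 0, 0, 0, 0, 0, 0, 0, 0, 0])

```text
time_s: 18.3
tool_pos: [0.5496, -0.0511, 0.2232]
tcp_rot: [-90.0, -0.0, -178.5]
force: [-0.0, -0.2, -0.5]
opening: 0.0367
```

Emit:
send_rows(commands=[0, 0, 0, 0, 0, 0, 0, 0, 0, 0, 0, 0, 0, 0, 0, 0, 0, 0, 0, 0, 0, 0, 0, 0, 0, 0, 0, 0, 0, 0])

```text
time_s: 18.8
tool_pos: [0.5496, -0.0511, 0.2232]
tcp_rot: [-90.0, -0.0, -178.5]
force: [-0.4, 0.7, 0.6]
opening: 0.0369
```

Emit:
send_rows(commands=[0, 0, 0, 0, 0, 0, 0, 0, 0, 0, 0, 0, 0, 0, 0, 0, 0, 0, 0, 0, 0, 0, 0, 0, 0, 0, 0, 0, 0, 0], claw=0.0, grip_force=30)

```text
time_s: 19.3
tool_pos: [0.5496, -0.0512, 0.2232]
tcp_rot: [-90.0, -0.0, -178.5]
force: [-0.3, 0.4, 0.5]
opening: 0.0118
```

```bash
python3 hold.py 6
```

```text
19.6 pos [ 0.5496 -0.0512  0.2232] last [ 0.5496 -0.0512  0.2232] rot [ -89.952    -0.0331 -178.473 ] F [ 0.0395 -0.5363  0.1626] [0.2931 0.3736 0.2612] op 0.01197871974944343
hook px 3.5255810365389664 mm 11.951122157759208
```

Emit:
send_rows(commands=[0, 0, 0.001, 0, 0, 0, 0, 0, 0.002, 0, 0, 0, 0, 0, 0.002, 0, 0, 0, 0, 0, 0.002, 0, 0, 0, 0, 0, 0.002, 0, 0, 0])

```text
time_s: 20.1
tool_pos: [0.5496, -0.0512, 0.2327]
tcp_rot: [-90.0, -0.0, -178.5]
force: [0.7, 0.1, -1.1]
opening: 0.0118
```

Emit:
send_rows(commands=[0, 0, 0.002, 0, 0, 0, 0, 0, 0.002, 0, 0, 0, 0, 0, 0.002, 0, 0, 0, 0, 0, 0.002, 0, 0, 0, 0, 0, 0.002, 0, 0, 0])

```text
time_s: 20.6
tool_pos: [0.5495, -0.0512, 0.2434]
tcp_rot: [-90.0, -0.0, -178.5]
force: [0.7, -0.3, -1.7]
opening: 0.0119
```

Emit:
send_rows(commands=[0, 0, 0.002, 0, 0, 0, 0, 0, 0.002, 0, 0, 0, 0, 0, 0.002, 0, 0, 0, 0, 0, 0.002, 0, 0, 0, 0, 0, 0.002, 0, 0, 0])

```text
time_s: 21.1
tool_pos: [0.5488, -0.051, 0.2537]
tcp_rot: [-90.0, -0.1, -178.5]
force: [-0.4, -1.1, -2.6]
opening: 0.012
```

Emit:
send_rows(commands=[0, 0, 0.003, 0, 0, 0, 0, 0, 0.004, 0, 0, 0, 0, 0, 0.004, 0, 0, 0, 0, 0, 0.005, 0, 0, 0, 0, 0, 0.004, 0, 0, 0])

```text
time_s: 21.6
tool_pos: [0.5484, -0.051, 0.2751]
tcp_rot: [-90.0, -0.2, -178.5]
force: [0.4, 0.1, -1.6]
opening: 0.0118
```

```bash
python3 hold.py 6
```

```text
21.9 pos [ 0.5485 -0.051   0.2749] last [ 0.5482 -0.0509  0.2743] rot [ -89.9842   -0.1852 -178.4711] F [ 0.5168  0.3224 -2.4769] [0.4289 0.5656 0.3365] op 0.01196320930793397
hook px 0.6122928803742695 mm 2.075569086014473
```

Emit:
send_rows(commands=[-0.01, 0, 0, 0, 0, 0, -0.018, 0, 0, 0, 0, 0, -0.02, -0.001, 0, 0, 0, 0, -0.02, -0.001, 0, 0, 0, 0, -0.02, -0.001, 0, 0, 0, 0])

```text
time_s: 22.4
tool_pos: [0.4558, -0.0537, 0.2724]
tcp_rot: [-90.0, -0.4, -178.4]
force: [0.2, -0.2, -2.4]
opening: 0.0116
```

Emit:
send_rows(commands=[-0.012, 0, 0, 0, 0, 0, -0.004, 0.015, 0, 0, 0, 0, 0, 0.025, 0, 0, 0, 0, 0, 0.03, 0, 0, 0, 0, 0, 0.035, 0, 0, 0, 0])

```text
time_s: 22.9
tool_pos: [0.4341, 0.0509, 0.2724]
tcp_rot: [-89.9, -0.4, -178.8]
force: [0.3, -0.8, -2.3]
opening: 0.012
```

Emit:
send_rows(commands=[0, 0.035, 0, 0, 0, 0, 0, 0.035, 0, 0, 0, 0, 0, 0.035, 0, 0, 0, 0, 0, 0.035, 0, 0, 0, 0, 0, 0.035, 0, 0, 0, 0])

```text
time_s: 23.4
tool_pos: [0.4318, 0.2324, 0.2729]
tcp_rot: [-90.0, -0.3, -178.9]
force: [-0.5, 0.3, -1.8]
opening: 0.0113
```

Emit:
send_rows(commands=[0, 0.03, -0.01, 0, 0, 0, 0, 0.02, -0.02, 0, 0, 0, 0, 0.01, -0.02, 0, 0, 0, 0, 0, -0.02, 0, 0, 0, 0, 0, -0.01, 0, 0, 0])

```text
time_s: 23.9
tool_pos: [0.4311, 0.3006, 0.1921]
tcp_rot: [-90.2, -0.0, -178.6]
force: [-0.2, -0.3, -2.5]
opening: 0.012
```

```bash
python3 hold.py 3|head -1; python3 -c "
from station import env; print(env.get_state()['joints'])"
```

```text
24.05 pos [0.4313 0.3002 0.1924] last [0.432  0.3004 0.1937] rot [ -90.2048   -0.0146 -178.6112] F [-0.3805  0.3848 -3.2731] [0.2096 0.3121 0.9714] op 0.012142762707382586
[ 34.53170707  12.637523   107.00124805   0.20175868  60.1794668
 123.05936324]
```

Emit:
send_rows(commands=[0.006, 0.008, -0.01, 0, 0, 0, 0, 0.008, -0.015, 0, 0, 0, 0, 0, -0.01, 0, 0, 0, 0, 0, 0, 0, 0, 0])

```text
time_s: 24.45
tool_pos: [0.4405, 0.3182, 0.1586]
tcp_rot: [-90.4, 0.3, -178.7]
force: [-0.8, -0.6, -2.9]
opening: 0.0122
```

```bash
python3 hold.py 4|head -1; python3 - <<'E'
from h import *
s=grab_frame("side");t=grab_frame("top"); p=env.get_state()["tool_pos"]; print(p)
def crop(im,x,y,w=80,h=110): return cv2.resize(im[y:y+h,x:x+w,::-1],(400,550),interpolation=cv2.INTER_CUBIC)
cv2.imwrite("pics/seat2.png",np.hstack([crop(s,242,285),crop(t,120,190)]))
S=lambda X:(proj("side",np.array(X))+.4-[242,285])*5; T=lambda X:(proj("top",np.array(X))+.4-[120,190])*5+[400,0]
for dz in(-.0708,-.1158): print("pred",S(p+[0,0,dz]),T(p+[0,0,dz]))
E
```

```text
24.65 pos [0.441  0.3184 0.1599] last [0.4413 0.3185 0.1605] rot [ -90.4655    0.3747 -178.7372] F [ 0.1112 -0.1124 -2.1123] [0.4692 0.3683 0.7682] op 0.011678221201396607
[0.44138803 0.31855326 0.16069124]
pred [183.91025197 263.59413106] [558.08223739 243.75942461]
pred [185.41321447 322.84996273] [578.99937141 250.94417807]
```

View pics/seat2.png

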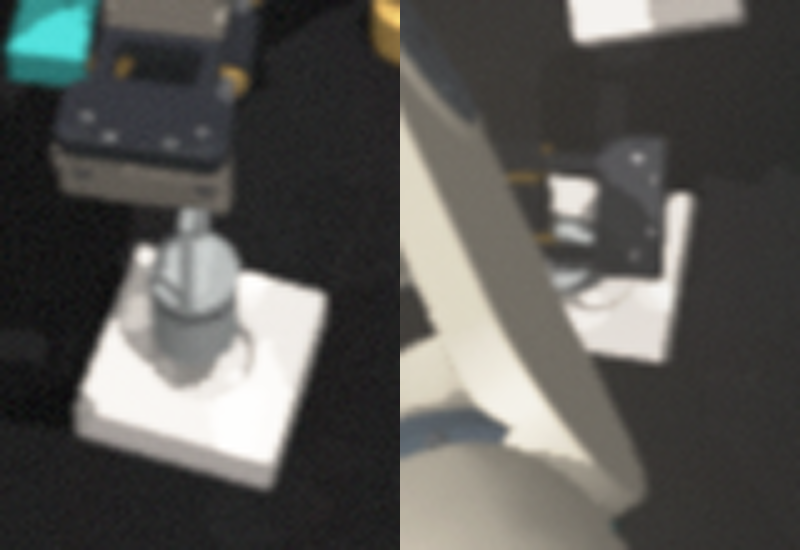

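Emit:
send_rows(commands=[-0.002, -0.003, 0, -0.008, 0.0065, 0, 0, 0, 0, 0, 0, 0])

```text
time_s: 24.95
tool_pos: [0.4394, 0.3153, 0.1614]
tcp_rot: [-90.1, 0.1, -178.8]
force: [-0.1, -0.5, -2.7]
opening: 0.0117
```

```bash
python3 hold.py 6|head -1; python3 - <<'E'
from h import *
print(onz("side",242+196/5-.4,285+272/5-.4,.0899),onz("side",242+196/5-.4,285+268/5-.4,.0899),onz("top",120+(570-400)/5-.4,190+(294)/5-.4,.0899))
E
```

```text
25.25 pos [0.4396 0.3156 0.1613] last [0.4396 0.3156 0.1611] rot [ -90.0831    0.1022 -178.7504] F [-0.0062 -0.2276 -2.3355] [0.3676 0.4767 0.5343] op 0.011926970198961488
[0.43539724 0.32187728 0.0899    ] [0.43576771 0.31985825 0.0899    ] [0.41565729 0.31105905 0.0899    ]
```

Emit:
send_rows(commands=[0, -0.001, -0.006, 0, 0, 0, 0, 0, -0.006, 0, 0, 0, 0, 0, -0.004, 0, 0, 0, 0, 0, 0, 0, 0, 0])

```text
time_s: 25.65
tool_pos: [0.4393, 0.3143, 0.1434]
tcp_rot: [-90.1, 0.1, -178.7]
force: [-0.0, -0.4, -2.5]
opening: 0.0121
```

Emit:
send_rows(commands=[0, 0, -0.003, 0, 0, 0, 0, 0, -0.003, 0, 0, 0, 0, 0, -0.002, 0, 0, 0, 0, 0, -0.002, 0, 0, 0])

```text
time_s: 26.05
tool_pos: [0.4394, 0.3145, 0.1325]
tcp_rot: [-90.1, 0.1, -178.7]
force: [0.1, -0.5, -3.0]
opening: 0.0117
```

```bash
python3 hold.py 4|head -1
```

```text
26.25 pos [0.4393 0.3144 0.1325] last [0.4394 0.3144 0.1327] rot [ -90.0538    0.0533 -178.7453] F [ 0.0676 -0.0349 -2.6009] [0.6355 0.5114 0.3049] op 0.01195756298519333
```

Emit:
send_rows(commands=[0, 0, -0.002, 0, 0, 0, 0, 0, -0.0015, 0, 0, 0, 0, 0, -0.0015, 0, 0, 0, 0, 0, -0.001, 0, 0, 0])

```text
time_s: 26.65
tool_pos: [0.44, 0.3149, 0.1271]
tcp_rot: [-90.1, 0.1, -178.7]
force: [-1.7, -1.0, 9.8]
opening: 0.0119
```

```bash
python3 hold.py 5|head -1
```

```text
26.9 pos [0.4399 0.3148 0.1271] last [0.4398 0.3148 0.1271] rot [ -90.1081    0.1314 -178.7454] F [-0.7766 -0.4662  1.2259] [0.4654 0.435  0.6227] op 0.011761673135774474
```

Emit:
send_rows(commands=[0, 0, 0, 0, 0, 0, 0, 0, 0, 0, 0, 0, 0, 0, 0, 0, 0, 0, 0, 0, 0, 0, 0, 0], claw=0.5)

```text
time_s: 27.3
tool_pos: [0.4403, 0.3151, 0.1273]
tcp_rot: [-90.1, 0.2, -178.7]
force: [0.7, 0.6, 0.1]
opening: 0.0416
```

Emit:
send_rows(commands=[0, 0, 0.01, 0, 0, 0, 0, 0, 0.02, 0, 0, 0, 0, 0, 0.03, 0, 0, 0, 0, 0, 0.03, 0, 0, 0, 0, 0, 0.03, 0, 0, 0])

```text
time_s: 27.8
tool_pos: [0.4375, 0.313, 0.2494]
tcp_rot: [-89.9, -0.2, -178.7]
force: [-0.4, -0.3, -0.5]
opening: 0.0461
```

Emit:
send_rows(commands=[-0.02, -0.03, 0.02, 0, 0, 0, -0.02, -0.04, 0, 0, 0, 0, -0.02, -0.04, 0, 0, 0, 0, -0.01, -0.04, 0, 0, 0, 0, 0, -0.02, 0, 0, 0, 0])

```text
time_s: 28.3
tool_pos: [0.3673, 0.1422, 0.2789]
tcp_rot: [-90.3, 0.5, -178.5]
force: [0.6, 0.6, 0.8]
opening: 0.0458
```

```bash
python3 hold.py 4; python3 - <<'E'
from h import *
s=grab_frame("side");t=grab_frame("top")
def crop(im,x,y,w=80,h=80): return cv2.resize(im[y:y+h,x:x+w,::-1],(400,400),interpolation=cv2.INTER_CUBIC)
cv2.imwrite("pics/final.png",np.hstack([crop(s,242,308),crop(t,120,202)]))
f=np.array([.4343,.3165,0])
for z in(.055,.156): print(((proj("side",f+[0,0,z]))+.4-[242,308])*5,((proj("top",f+[0,0,z]))+.4-[120,202])*5+[400,0])
E
```

```text
28.5 pos [0.3687 0.1429 0.279 ] last [0.3694 0.1446 0.2788] rot [ -90.2853    0.5478 -178.5536] F [-0.3142  0.2171 -0.413 ] [0.8425 0.5996 0.3932] op 0.04579931820180588
hook px 0.00051056953935813 mm 0.001730744201214
[201.5054015  193.32860641] [577.60580978 202.83060837]
[199.01833892  53.91376204] [528.02122177 186.79950901]
```

View pics/final.png

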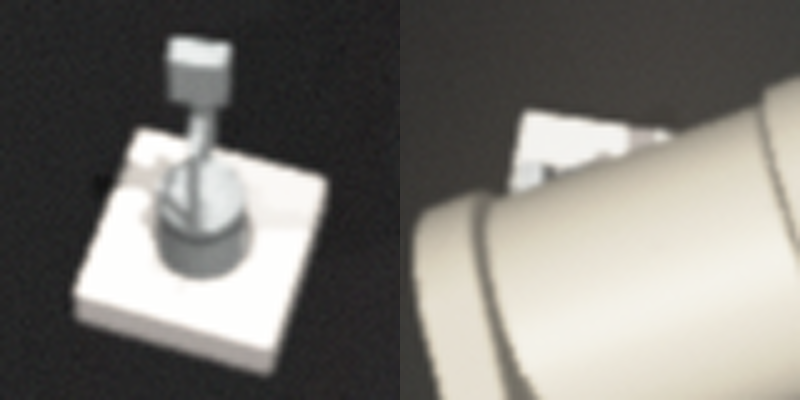

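The final side view shows the canister upright and home in the white block. Its tab top is at crop (199,50), against (199,54) predicted for fully home. Its cylinder top is at (203,197), against (201.5,193). The hook is back at its stop, so I'm handing in.

```bash
python3 -c "
from station import env; print(env.sign_off())"
```

```text
the job is handed in; nothing more can be done
None
```

I weighed the steel canister on the spring scale and set it down in the well of the empty white block. I handed the job in at about 28.6 s of the 72 s allowed.

- **Hanging:** I lowered the canister until the tool carried only about 0.2 N of its roughly 2.4 N weight (about 0.25 kg), with the hook about 22 mm down, then let go. It hung free for about 4.5 s. Successive pictures differed only by noise from about 0.4 s after release.
- **Taking it off:** I gripped it again, raised it at about 20 mm/s until the hook reached its stop, and backed it out.
- **Last checks:** The canister is upright in the well, with its tab top and cylinder top within about 1 pixel of where they should be when fully home. The hook is back at its unloaded position, and the gripper is clear.

**What disagreed or could not be checked:**
- My image readings of hook travel gave only about half of the arm's own reading. I relied on force and arm height instead.
- One image-shift estimate made while it hung showed about 0.6 pixel of motion, which the picture differences did not support.
- The cameras put the canister about 5 mm off the tool axis in the grip, and I corrected for that.
- At touchdown in the well the force peaked briefly at about 10 N.
- The top view of the finished seat was mostly hidden by the arm, so the final check rests on the side view.

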